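# Set a flat bar over the bending block and clamp it

## Robot

A 6-joint arm with a two-finger parallel gripper is mounted at the origin on a cart in front of the work surface, level with it; the furniture and walls round the work are solid. World frame = base frame: x ahead of the robot, y to its left, z up, the work surface at z = 0. Lengths are in m, angles in rad, forces in N, time in s.
With the tool pointing down it reaches from about 0.25 to 0.775 m from the base axis. Payload 4 kg.
Tool frame: the origin (TCP) lies midway between the tips of the shut fingers; the grasp point (between the pads) lies 19 mm behind it (robot.tcp_to_grasp is the distance from the TCP to the grasp point, in m); z points along the fingers, x is the direction in which the jaws open and shut, and the axes are right-handed (so a half turn about z gives the same grasp; the last joint's range is limited). The gripper opens to 94 mm and grips with 3 to 60 N. Pads are 16 mm wide; open, the fingers measure 119 mm over their backs; the gripper's body (75 mm by 177 mm) begins 78 mm behind the grasp point.
Start: joints at [1.205, 0.087, 1.371, -0, 1.684, -0.103], TCP at [0.143, 0.531, 0.206] pointing down, gripper open.
Joint ranges: [-3.1, 3.1], [-0.76, 2.03], [0.27, 2.55], [-1.08, 4.22], [0.17, 2.65], [-2.57, 2.57]. Speed limits (rad/s): [2.79, 2.79, 3.14, 3.14, 3.14, 3.14].

## Interface

Orientations are given as [roll, pitch, yaw] about the fixed x, y, z axes, in that order (R = Rz(yaw) Ry(pitch) Rx(roll)).
In Python, from bench import get_obs, vision, robot gives the robot as it stands.
- The arm moves only by the tool servo_tool, never from a script. Its argument "targets" is text: rows parted by semicolons, each of 7 numbers parted by spaces: the opening, from 0 (shut) to 1 (fully open), then the shift along the tool's x, y, z as a fraction of full scale, then the turn, a rotation vector about the tool's x, y, z as a fraction of full scale. A call has 1 to 12 rows; each row is the pose to reach, as a shift and turn from the pose commanded when the call began, along the tool's axes at that moment, turning the shorter way round; what a row does not reach only later rows make up. Full scale, the value 1, is 0.25 m for a shift and pi rad for a turn. A row lasts 1/12 s, in which the tool goes at most 41.7 mm and 7.16 degrees, less where a joint would pass 70% of its speed; a pose out of reach is approached as far as the arm can. A call with a number of a shift or a turn outside -1 to 1 is refused whole. A call with a gripper value outside its range is refused whole. The fingers move at their own pace and stop on an object; the grip force is fixed at half the most. Time passes only in rows, so rows that repeat a pose let the fingers close. It gives the time, the measured TCP pose, the force and the opening at its end, in the units of the state.
- get_obs(): the state, without advancing time (a new reading comes with each control period).
- vision.snapshot(name): name is "scene" or "top" or "wrist"; returns a dict with "image" (420x560x3 uint8, red, green, blue), "mtx" (3x3 intrinsics, pixels), "world_from_camera" (4x4, takes a point from camera to world coordinates); the wrist camera has in their place "T_tool_cam" (4x4, takes a point from camera to tool coordinates, whose origin is the TCP and whose axes are the tool frame's). Camera axes: x right, y down, z forward; pixel columns grow to the right and rows downward; lengths in m; the calibration is good to about 2 mm. A picture is of the moment at which its call begins: read the wrist's pose just before it. There is no depth.
- robot.close_job(): hands the job in, once; it reports no verdict.
The state is a dict: "time": time; "joint_positions": joint angles; "qvel": joint speeds; "joint_torque": joint torques, N m; "tool_pos": TCP position; "ee_rot": TCP orientation; "wrist_force": force on the tool from outside, world axes, zero at the start; "wrist_torque": the same for the moment, N m; "width": finger opening in m.
Only numpy, scipy, OpenCV 4.12 (cv2) and the standard library are available. Lean on these libraries where they do the work, as an engineer would, in place of code of your own. Each camera call takes 0.05 s, during which the arm holds its last target.

## Task

Set the flat bar up for bending: push it with the fingertips, without picking it up, until its long side lies flush against the fence and 30 mm of it overhangs the block's free edge, so that the scribed line lies on that edge. Then press the toggle clamp's handle fully down so that the clamp locks the bar there. Leave the hammer, the try square and the tape measure where they lie.

Things in the scene. Friction and masses are not known exactly. Their poses are not given: they have to be found in the camera images.
- bend_block: Bending block bolted to the bench at a place and yaw that differ from start to start. Origin in the bench surface; its x points across the block to the fence, y along it, z up. Steel base plate: x -45 to 110, y -100 to 100, 8 mm thick, bolt heads 15 mm high in its corners. On it the dark steel block: x -20 to 30, y -75 to 75 mm, top at z = 40 mm.
- fence_mid (a point): Middle of the lower edge of the fence's face: (18, 0, 40) mm in the block's frame, axes as the block's. The steel fence (12 mm thick, 12 mm high) runs along the block's far side, over its whole length. The ledge before it is 38 mm wide: the bar, 40 mm wide, has its centre line at the block's x = -2 mm when flush, and then stands 2 mm proud of the block's near face.
- edge_mid (a point): The block's free edge (the bending edge): middle of the ledge's top edge at the block's -y end, (-2, -75, 40) mm in the block's frame, axes as the block's. The bar has to stick out beyond it, towards the block's -y.
- flat_bar: Loose steel flat bar, 40 mm wide (its x), 200 long (its y), 6 thick, about 0.36 kg, friction about 0.4 to 0.8. Origin: middle of its underside. It lies on the ledge, its front end 5 to 30 mm short of the free edge, 6 to 13 mm off the fence and up to 0.05 rad askew; its rear end sticks out 55 to 80 mm behind the block (some 20 mm once the bar is set).
- bar_front (a point): Middle of the bar's front end face (the end that has to overhang; bar's y = -100 mm), half-way up its thickness; axes as the bar's. A thin dark line is scribed across the bar 30 mm from this end.
- bar_rear (a point): Middle of the bar's rear end face (the end with two 10 mm holes; bar's y = 100 mm), half-way up its thickness; axes as the bar's.
- clamp_handle (a joint): Handle of the toggle clamp, rad: 0 is open (handle 0.85 rad above level, clamp's top at z = 175 mm), 0.85 is fully down and locked (level, pointing along the block's +x, away from the robot); above 0.80 counts as locked. It stays where it is left and starts at 0 to 0.1. Pressing takes about 6 to 14 N.
- handle_pivot (a point): Centre of the handle's axis, which runs along the block's y: (64, -35, 84) mm in the block's frame. The clamp stands behind the fence on a riser 44 mm wide along the block's y.
- handle_grip (a point): Point on the centre line of the handle's black rubber sleeve, 90 mm from the handle's axis. The sleeve is 19 mm wide and 18 thick and reaches from 50 to 112 mm from that axis; its top lies 9 mm above this point when the handle is down.
- clamp_foot: Black rubber foot (diameter 17 mm) under the end of the clamp's arm. Origin: middle of its underside. As the handle goes down the arm swings over and the foot lands on the bar's centre line, 40 mm behind the free edge; it yields on a spring by about 4 mm and, locked, presses with about 6 N.
- hammer: Bystander: hammer, 110 x 304 x 25 mm, lying to the robot's right of the block. Origin: middle of its underside.
- try_square: Bystander: engineer's try square, 100 x 168 x 14 mm, lying to the left. Origin: middle of its underside.
- tape_measure: Bystander: pocket tape measure, 36 x 79 x 66 mm, black with a round yellow face, standing behind the hammer, right of the clamp. Origin: middle of its underside.

How it is judged:
On the way, in this order (a step that is already met when the one before it is completed fails the run):
1. the bar lies flush against the fence and overhangs the free edge by 30 mm, with the clamp still open (y of bar_front in the frame of edge_mid between -0.034 and -0.026 m and x of flat_bar in the frame of bend_block above -0.005 m and angle between the y axis of flat_bar and the y axis of bend_block, either way round below 0.03 rad and angle between flat_bar's own z axis and vertical below 0.03 rad and z of flat_bar in the frame of bend_block between 0.037 and 0.043 m and value of joint clamp_handle below 0.3 rad), for 0.2 s.
2. the clamp's handle is pressed fully down (value of joint clamp_handle above 0.8 rad), for 0.2 s.
At the end, for the whole second after the job is handed in: The bar lies flat on the block, at rest, overhanging the free edge by 26 to 34 mm, within 3 mm of the fence and 0.03 rad of parallel to it; the clamp's handle is down beyond 0.80 rad and the foot presses on the bar with more than 2 N (y of bar_front in the frame of edge_mid between -0.034 and -0.026 m and x of flat_bar in the frame of bend_block above -0.005 m and angle between the y axis of flat_bar and the y axis of bend_block, either way round below 0.03 rad and angle between flat_bar's own z axis and vertical below 0.03 rad and z of flat_bar in the frame of bend_block between 0.037 and 0.043 m and value of joint clamp_handle above 0.8 rad and contact force between clamp_foot and flat_bar above 2 N and linear speed of flat_bar below 0.01 m/s); the robot touches nothing.
It fails at once if the bar is lifted off the block or tipped up instead of pushed (more than 8 mm up or 0.12 rad) (z of flat_bar in the frame of bend_block above 0.048 m or angle between flat_bar's own z axis and vertical above 0.12 rad).
It fails at once if the hammer is moved by more than 15 mm (distance of hammer from where it was at the start of the episode above 0.015 m).
It fails at once if the try square is moved by more than 15 mm (distance of try_square from where it was at the start of the episode above 0.015 m).
It fails at once if the tape measure is moved by more than 15 mm (distance of tape_measure from where it was at the start of the episode above 0.015 m).
It also fails if it takes over 64 s, if anything falls off the work surface, if the arm or the gripper's body presses on something with over 40 N, if the wrist force passes 120 N, or if a joint passes its speed limit or range.

## Working session

There is one attempt and no reset: what is moved stays moved. The work goes in short steps, Python scripts to look and compute and a tool call to move; the robot and the scene stay as the last step left them, time stands still between calls to the robot, and variables do not carry over. Pictures are saved under pics/ and viewed, and the job is handed in when it is done.

Besides the shell and the picture viewer there is one more tool, called after ">>>" by a JSON object that holds its "method" and its "body", one argument or row to a line. servo_tool: Moves the arm, as the interface text tells. Its arguments: {"type":"object","properties":{"targets":{"type":"string"}},"required":["targets"]}

```bash
ls; mkdir -p pics; python3 - <<'E'
from bench import get_obs, vision, robot
import cv2,numpy as np
o=get_obs();print(o)
for n in ["scene","top","wrist"]:
    s=vision.snapshot(n)
    cv2.imwrite(f"pics/{n}0.png",s["image"][:,:,::-1])
    np.savez(f"pics/{n}0.npz",**s)
    print(n,{k:np.round(v,4).tolist() for k,v in s.items() if k!="image"})
E
```

```text
pics
{'time': 0.0, 'joint_positions': array([ 1.20490082e+00,  8.79293809e-02,  1.37224950e+00, -1.37617160e-05,
        1.68357719e+00, -1.03089984e-01]), 'qvel': array([ 1.37881762e-03,  1.28078415e-03,  7.26582402e-05, -1.42662642e-03,
        2.24636431e-03, -8.38404114e-05]), 'joint_torque': array([ 5.25100422e-04, -3.40179455e+01, -3.02434051e+01,  7.18781655e-02,
        3.29094124e-02, -1.51371523e-04]), 'tool_pos': array([0.14269273, 0.53060316, 0.20432058]), 'ee_rot': array([-3.14138363e+00,  2.15333964e-03,  1.30798949e+00]), 'wrist_force': array([-0.1205287 ,  0.49203854,  0.88214249]), 'wrist_torque': array([-0.00679006,  0.01085517, -0.01544356]), 'width': 0.09443849505104748}
scene {'mtx': [[385.6752, 0.0, 274.38], [0.0, 385.6752, 210.6483], [0.0, 0.0, 1.0]], 'world_from_camera': [[0.7198, -0.3118, 0.6202, -0.1277], [-0.6938, -0.353, 0.6277, -0.6058], [0.0233, -0.8821, -0.4704, 0.5927], [0.0, 0.0, 0.0, 1.0]]}
top {'mtx': [[420.3045, 0.0, 283.4343], [0.0, 420.3045, 214.0145], [0.0, 0.0, 1.0]], 'world_from_camera': [[-0.1322, -0.9682, 0.2125, 0.2951], [-0.9912, 0.1297, -0.0261, 0.0561], [-0.0023, -0.2141, -0.9768, 1.2544], [0.0, 0.0, 0.0, 1.0]]}
wrist {'mtx': [[324.6821, 0.0, 273.149], [0.0, 324.6821, 210.9623], [0.0, 0.0, 1.0]], 'T_tool_cam': [[1.0, -0.0006, -0.0001, -0.0007], [0.0006, 0.9744, 0.2248, -0.0648], [-0.0001, -0.2248, 0.9744, -0.1804], [0.0, 0.0, 0.0, 1.0]]}
```

View pics/scene0.png

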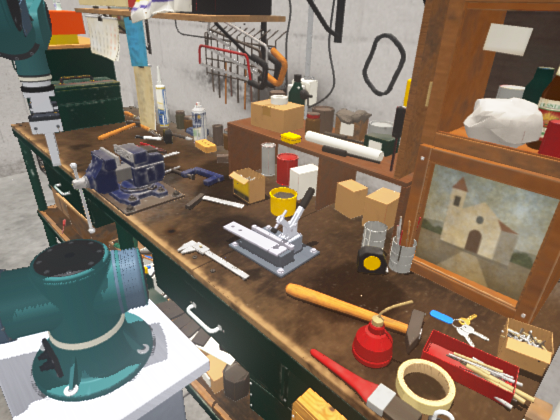

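View pics/top0.png

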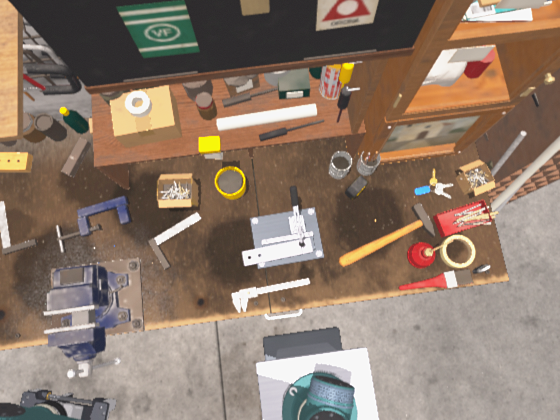

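```bash
python3 - <<'E'
import cv2
im=cv2.imread('pics/top0.png')
c=im[100:270,190:390]
cv2.imwrite('pics/top0c.png',cv2.resize(c,(800,600*170*4//600 if False else 680))[:600])
cv2.imwrite('pics/top0c.png',cv2.resize(im[120:265,190:383],None,fx=4.1,fy=4.1,interpolation=cv2.INTER_CUBIC))
E
```

```text
(no output)
```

View pics/top0c.png

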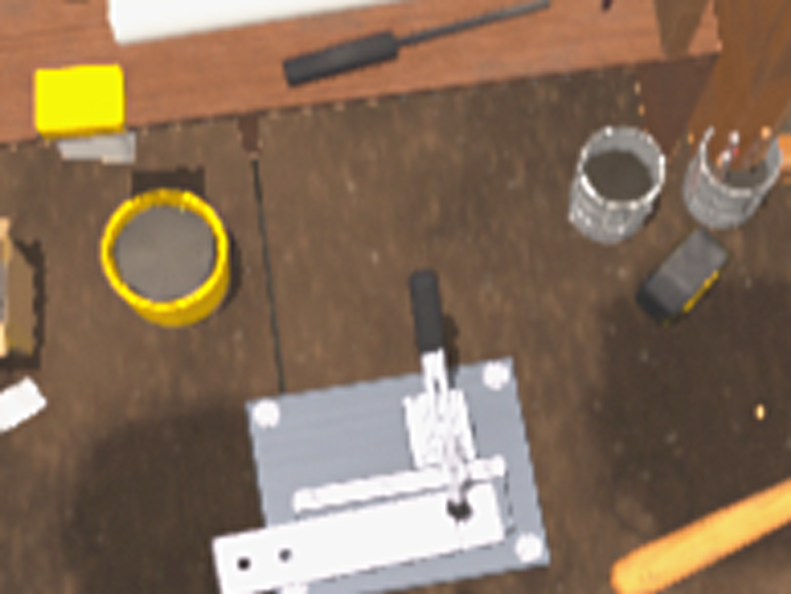

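The top view shows the block near px (285,237): the free edge is on the right (world -y), the bar's rear end with its holes is on the left, and the handle points up (+x). I'll start with a rough pose from the plate corners.

```bash
cat > h.py <<'E'
import numpy as np,cv2
from scipy.spatial.transform import Rotation as R
def ray(s,px,T=None):
    K=s["mtx"];T=s["world_from_camera"] if T is None else T
    d=np.linalg.inv(K)@np.array([px[0],px[1],1.]); return T[:3,3],T[:3,:3]@d
def onz(s,px,z,T=None):
    o,d=ray(s,px,T); return o+d*(z-o[2])/d[2]
def proj(s,P,T=None):
    T=s["world_from_camera"] if T is None else T
    c=np.linalg.inv(T)@np.append(P,1); p=s["mtx"]@c[:3]; return p[:2]/p[2]
def wT(o,s):
    T=np.eye(4);T[:3,:3]=R.from_euler('xyz',o["ee_rot"]).as_matrix();T[:3,3]=o["tool_pos"]
    return T@s["T_tool_cam"]
def fit(loc,w):
    loc=np.array(loc)[:,:2];w=np.array(w)[:,:2]
    a=loc-loc.mean(0);b=w-w.mean(0)
    th=np.arctan2((a[:,0]*b[:,1]-a[:,1]*b[:,0]).sum(),(a*b).sum())
    M=np.array([[np.cos(th),-np.sin(th)],[np.sin(th),np.cos(th)]])
    t=w.mean(0)-M@loc.mean(0); return th,t,w-(loc@M.T+t)
E
python3 - <<'E'
from h import *
s=dict(np.load('pics/top0.npz'))
px=[(250.2,218),(314.9,207.1),(323.9,257.8)]
w=[onz(s,p,.008) for p in px]
th,t,r=fit([(110,100),(110,-100),(-45,-100)],np.array(w)*1000)
print(th,t,r)
for p in [(42/1,0)]:pass
bar=[(213,541),(497,487),(505,540),(222,594)]
for p in bar: print(onz(s,(p[0]/4.1+190,p[1]/4.1+120),.046))
# handle tip
E
```

```text
0.02915194360311674 [460.98826536  21.83835425] [[-0.63597408 -0.71979703]
 [ 1.07112089 -0.11520885]
 [-0.43514681  0.83500588]]
[0.46277081 0.15737347 0.046     ]
[ 0.47427648 -0.04642386  0.046     ]
[ 0.4362242 -0.0464891  0.046    ]
[0.42494185 0.15527424 0.046     ]
```

```bash
cat >> h.py <<'E'
def go(o,pos,rot):
    """fractions for a move from state o to pos, rot(matrix)"""
    R0=R.from_euler('xyz',o["ee_rot"]).as_matrix()
    s=R0.T@(np.array(pos)-o["tool_pos"])/.25
    r=R.from_matrix(R0.T@rot).as_rotvec()/np.pi
    print("shift",s.round(4),"turn",r.round(4),"rows>=",(np.linalg.norm(s)*.25/.0417).round(1),(np.linalg.norm(r)*180/7.16).round(1))
def tool(yaw,tilt=0):
    # tool down, x along yaw; tilt>0 leans the body back along -tool y (fingers point towards +tool y)
    return R.from_euler('z',yaw).as_matrix()@R.from_euler('x',np.pi+tilt).as_matrix()
E
python3 - <<'E'
from h import *
from bench import get_obs
o=get_obs()
print(tool(1.6,.4)[:,2])
go(o,(.26,.30,.29),tool(1.6)); go(o,(.37,.05,.21),tool(1.6))
s=dict(np.load('pics/top0.npz'))
for n,p,z in [('tapetop',(357,186),.066),('handletip',(294,188),.17),('foot',(301.7,244.5),.09),('square',(175,240),.01),('hamend',(342,262),.012)]: print(n,onz(s,p,z).round(3))
E
```

```text
[-0.3892523  -0.01137083 -0.92106099]
shift [-0.77    0.6926 -0.3405] turn [-0.0001  0.0005 -0.0929] rows>= 6.5 2.3
shift [-1.6208  1.3774 -0.0192] turn [-0.0001  0.0005 -0.0929] rows>= 12.8 2.3
tapetop [ 0.608 -0.201  0.066]
handletip [ 0.598 -0.01   0.17 ]
foot [ 0.455 -0.014  0.09 ]
square [0.53  0.355 0.01 ]
hamend [ 0.399 -0.129  0.012]
```

```bash
sed -i 's/np.pi+tilt/np.pi-tilt/' h.py
```

>>> {"method": "servo_tool", "body": {
  "targets": "1 0 0 -0.34 0 0 0; 1 0 0 -0.34 0 0 0; 1 -0.2 0.17 -0.34 0 0 -0.03;1 -0.4 0.35 -0.34 0 0 -0.06;1 -0.6 0.52 -0.34 0 0 -0.09;1 -0.77 0.69 -0.34 0 0 -0.093;1 -0.77 0.69 -0.34 0 0 -0.093"
}}

```text
time: 0.73
tool_pos: [0.2363, 0.3432, 0.2902]
ee_rot: [3.141, 0.0, 1.602]
wrist_force: [1.3, 0.2, -0.1]
width: 0.0942
```

```bash
python3 - <<'E'
from h import *
from bench import get_obs
go(get_obs(),(.37,.05,.21),tool(1.6))
E
```

```text
shift [-1.1886  0.498   0.3209] turn [0.0001 0.     0.0006] rows>= 8.0 0.0
```

>>> {"method": "servo_tool", "body": {
  "targets": "1 -0.16 0.08 0 0 0 0;1 -0.32 0.16 0 0 0 0;1 -0.48 0.24 0.05 0 0 0;1 -0.64 0.32 0.1 0 0 0;1 -0.8 0.4 0.2 0 0 0;1 -0.96 0.45 0.3 0 0 0;1 -1 0.45 0.32 0 0 0;1 -1 0.45 0.32 0 0 0;1 -1 0.45 0.32 0 0 0"
}}

```text
time: 1.48
tool_pos: [0.3553, 0.0966, 0.2087]
ee_rot: [-3.138, -0.0, 1.595]
wrist_force: [0.8, -0.1, -0.1]
width: 0.094
```

```bash
python3 - <<'E'
from h import *
from bench import get_obs,vision
o=get_obs();s=vision.snapshot("wrist")
print(o["tool_pos"],o["ee_rot"],o["time"],abs(o["qvel"]).max())
cv2.imwrite('pics/w1.png',s["image"][:,:,::-1]);np.savez('pics/w1.npz',T=wT(o,s),**s)
E
```

```text
[0.3552993  0.09662923 0.20873058] [-3.13783436e+00 -1.10561971e-04  1.59480901e+00] 1.4833 0.07314690612391377
```

View pics/w1.png

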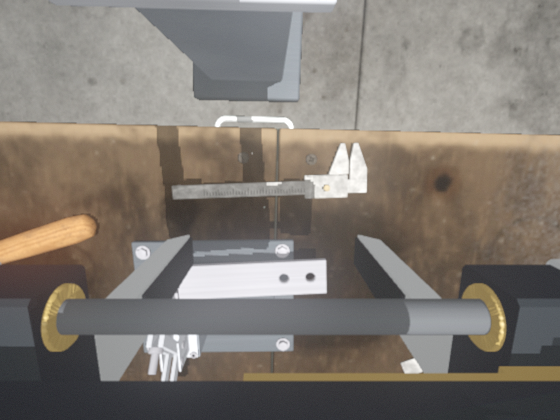

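The wrist view shows the bar at rows 260–295 and the block's plate, but the gripper hides the fence. Moving the camera forward should bring it into view.

>>> {"method": "servo_tool", "body": {
  "targets": "1 -0.12 0.14 0 0 0 0;1 -0.24 0.28 0 0 0 0;1 -0.24 0.3 0 0 0 0;1 -0.24 0.3 0 0 0 0;1 -0.24 0.3 0 0 0 0"
}}

```text
time: 1.95
tool_pos: [0.4329, 0.0421, 0.2111]
ee_rot: [3.141, -0.001, 1.602]
wrist_force: [-1.1, -0.1, -0.7]
width: 0.0938
```

```bash
cat > snap.py <<'E'
import sys
from h import *
from bench import get_obs,vision
n=sys.argv[1];cam=sys.argv[2] if len(sys.argv)>2 else "wrist"
o=get_obs();s=vision.snapshot(cam)
print(o["tool_pos"].round(4),o["ee_rot"].round(4),o["time"],o["wrist_force"].round(1),abs(o["qvel"]).max().round(3))
cv2.imwrite(f'pics/{n}.png',s["image"][:,:,::-1]);np.savez(f'pics/{n}.npz',T=wT(o,s) if cam=="wrist" else s["world_from_camera"],**s)
E
python3 snap.py w2
```

```text
[0.4329 0.0421 0.2111] [ 3.1414e+00 -9.0000e-04  1.6024e+00] 1.95 [-1.1 -0.1 -0.7] 0.033
```

View pics/w2.png

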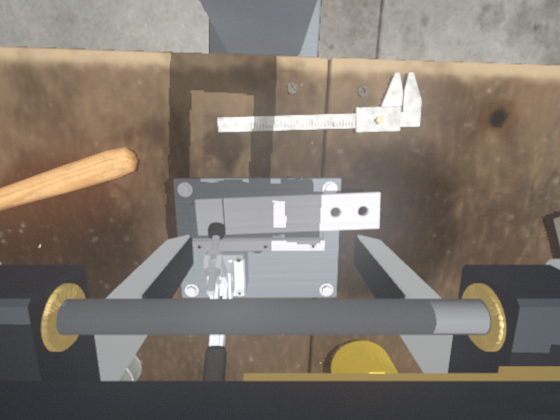

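```bash
python3 - <<'E'
import cv2
im=cv2.imread('pics/w2.png')
cv2.imwrite('pics/w2c.png',cv2.resize(im[170:305,170:390],None,fx=3.6,fy=3.6,interpolation=cv2.INTER_CUBIC))
E
```

```text
(no output)
```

View pics/w2c.png

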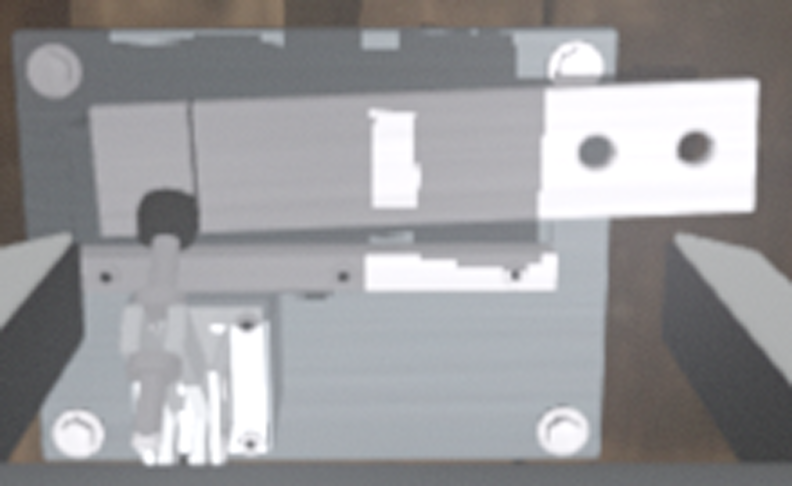

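```bash
cat >> h.py <<'E'
def un(p,x0,y0,f): return ((p[0]+.5)/f-.5+x0,(p[1]+.5)/f-.5+y0)
E
python3 - <<'E'
from h import *
s=dict(np.load('pics/w2.npz'));T=s['T']
f=lambda p,z: onz(s,un(p,170,170,3.6),z,T)*1000
L=[(-45,-100),(-45,100),(110,-100),(110,100)]
W=[f(p,.008) for p in [(13,30),(617,28),(43,459),(600,458)]]
th,t,r=fit(L,W);print(th,t,r.round(1))
M=np.array([[np.cos(th),-np.sin(th)],[np.sin(th),np.cos(th)]])
B=lambda w:(M.T@(w[:2]-t)).round(1)
print('bolts z15',[B(f(p,.015)) for p in [(53,70),(576,65),(78,433),(563,431)]])
for n,p,z in [('fn',(90,107),46),('rn',(757,79),46),('rf',(755,211),46),('ff',(101,235),46),('scr n',(189,101),46),('scr',(196,185),46),('fence R near',(557,252),52),('fenceRfar',(557,291),52),('foot',(168,215),80),('foot',(168,215),110)]:
    print(n,B(f(p,z/1000)))
w=[f(p,.046) for p in [(90,107),(757,79),(755,211),(101,235)]]
bt,btt,br=fit([(-20,-100),(-20,100),(20,100),(20,-100)],w);print('bar yaw rel',bt-th,'centre',B(btt),br.round(1))
E
```

```text
0.033868915167325646 [461.37860198  23.85054459] [[ 0.3  0.6]
 [ 0.3 -0.8]
 [-0.4  0.2]
 [-0.1 -0. ]]
bolts z15 [array([-32.5, -85.2]), array([-33.6,  85. ]), array([ 96. , -84.7]), array([95.8, 85.1])]
fn [-26.2 -66.3]
rn [-34.1 133.8]
rf [  7.  136.1]
ff [ 14.  -65.2]
scr n [-27.9 -36.4]
scr [ -1.8 -35.3]
fence R near [18.  74.7]
fenceRfar [30.6 75.1]
foot [ -2.2 -38.1]
foot [-10.9 -32.6]
bar yaw rel 0.03736633116656459 centre [-9.8 34.6] [[-0.1 -0.2]
 [-0.5 -0. ]
 [ 0.5  0.8]
 [ 0.1 -0.6]]
```

Measured block: origin (461.4, 23.9) mm, yaw 0.034. The bolts, fence edge and scribed line all agree to about 1 mm. The bar's centre is at (-9.8, 34.6) in the block frame and it is 0.037 rad askew. First I'll push its long side with both open fingers, leaning the tool back to clear the clamp.

```bash
cat >> h.py <<'E'
TH=0.0339;O=np.array([.4614,.02385])
MB=np.array([[np.cos(TH),-np.sin(TH)],[np.sin(TH),np.cos(TH)]])
def b2w(x,y,z): return np.append(O+MB@np.array([x,y])/1000,z/1000)
def w2b(p): return np.append(MB.T@(np.array(p[:2])-O)*1000,p[2]*1000)
def gob(o,x,y,z,tilt=.35,yaw=np.pi/2+TH): go(o,b2w(x,y,z),tool(yaw,tilt))
E
python3 - <<'E'
from h import *
from bench import get_obs
o=get_obs();gob(o,-65,30,120);gob(o,-65,30,36)
E
```

```text
shift [ 0.0419 -0.147   0.3644] turn [-1.113e-01 -1.000e-04 -6.000e-04] rows>= 2.4 2.8
shift [ 0.0417 -0.1472  0.7004] turn [-1.113e-01 -1.000e-04 -6.000e-04] rows>= 4.3 2.8
```

>>> {"method": "servo_tool", "body": {
  "targets": "1 0.02 -0.08 0 -0.03 0 0;1 0.042 -0.147 0.05 -0.06 0 0;1 0.042 -0.147 0.2 -0.09 0 0;1 0.042 -0.147 0.35 -0.111 0 0;1 0.042 -0.147 0.47 -0.111 0 0;1 0.042 -0.147 0.58 -0.111 0 0;1 0.042 -0.147 0.66 -0.111 0 0;1 0.042 -0.147 0.70 -0.111 0 0;1 0.042 -0.147 0.70 -0.111 0 0;1 0.042 -0.147 0.70 -0.111 0 0"
}}

```text
time: 2.83
tool_pos: [0.395, 0.0512, 0.0356]
ee_rot: [2.793, -0.0, 1.603]
wrist_force: [0.2, 0.0, -0.5]
width: 0.0939
```

```bash
python3 snap.py w3;python3 snap.py s3 scene; python3 - <<'E'
from h import *
from bench import get_obs
o=get_obs();print(w2b(o["tool_pos"]));gob(o,-30,30,36)
s=cv2.imread('pics/s3.png');cv2.imwrite('pics/s3c.png',cv2.resize(s[160:290,190:350],None,fx=4.5,fy=4.5,interpolation=cv2.INTER_CUBIC))
E
```

```text
[0.395  0.0512 0.0356] [ 2.7926e+00 -5.0000e-04  1.6026e+00] 2.8333 [ 0.2  0.  -0.5] 0.043
[0.396  0.0509 0.0367] [ 2.7906e+00 -2.0000e-04  1.6022e+00] 2.8833 [ 0.3 -0.3  0.5] 0.024
[-63.90936266  28.99698937  37.26504465]
shift [0.0044 0.1256 0.0515] turn [ 0.0007  0.0003 -0.0009] rows>= 0.8 0.0
```

View pics/w3.png

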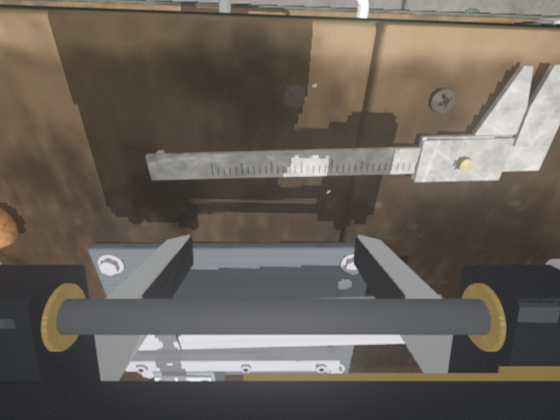

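View pics/s3c.png

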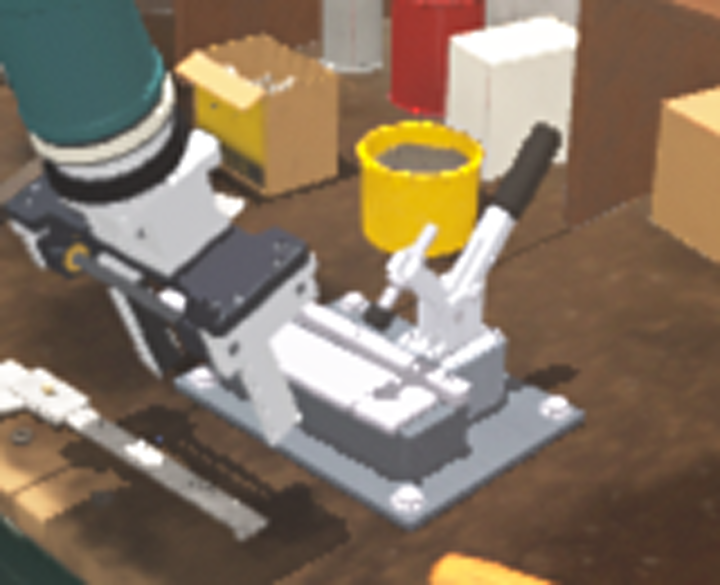

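>>> {"method": "servo_tool", "body": {
  "targets": "1 0 0.02 0.012 0 0 0;1 0 0.04 0.02 0 0 0;1 0 0.06 0.027 0 0 0;1 0 0.075 0.033 0 0 0;1 0 0.085 0.037 0 0 0;1 0 0.095 0.041 0 0 0;1 0 0.103 0.044 0 0 0;1 0 0.111 0.047 0 0 0;1 0 0.111 0.047 0 0 0"
}}

```text
time: 3.68
tool_pos: [0.4256, 0.0509, 0.0334]
ee_rot: [2.794, -0.0, 1.6]
wrist_force: [-0.3, 1.3, -0.3]
width: 0.0941
```

```bash
python3 snap.py s4 scene; python3 - <<'E'
from h import *
from bench import get_obs
o=get_obs();print(w2b(o["tool_pos"]),o["wrist_force"]);gob(o,-28,30,36)
s=cv2.imread('pics/s4.png');cv2.imwrite('pics/s4c.png',cv2.resize(s[180:280,220:340],None,fx=6,fy=6,interpolation=cv2.INTER_CUBIC))
E
```

```text
[0.4256 0.0509 0.0334] [ 2.7939e+00 -2.0000e-04  1.6001e+00] 3.6833 [-0.3  1.3 -0.3] 0.007
[-34.9052689   28.2209876   33.49443087] [-1.26702662 -0.08030074 -0.67651931]
shift [ 0.0072  0.0294 -0.    ] turn [-0.0006  0.0004 -0.0014] rows>= 0.2 0.0
```

View pics/s4c.png

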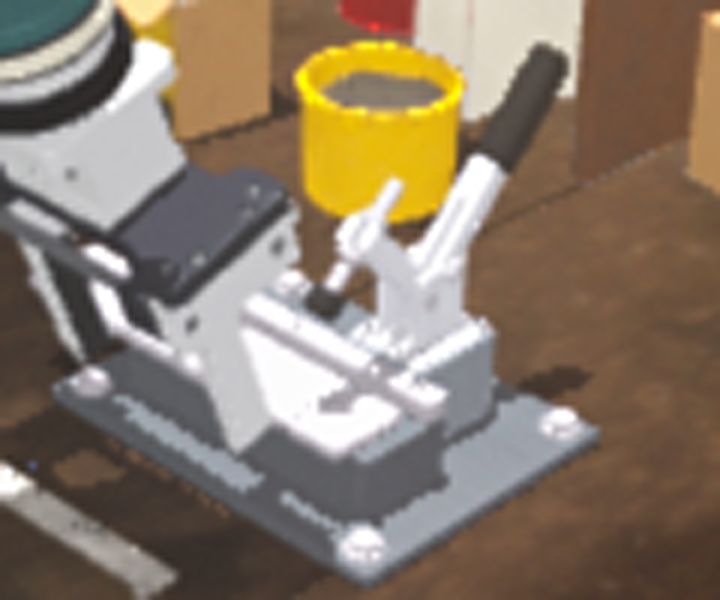

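>>> {"method": "servo_tool", "body": {
  "targets": "1 0 0.005 0.0 0 0 0;1 0 0.01 0.001 0 0 0;1 0 0.015 0.002 0 0 0;1 0 0.02 0.003 0 0 0;1 0 0.024 0.004 0 0 0;1 0 0.028 0.004 0 0 0;1 0 0.028 0.004 0 0 0"
}}

```text
time: 4.32
tool_pos: [0.4315, 0.0509, 0.0343]
ee_rot: [2.796, 0.0, 1.6]
wrist_force: [-2.9, -0.9, -1.8]
width: 0.0937
```

```bash
python3 snap.py s5 scene; python3 - <<'E'
from h import *
from bench import get_obs
o=get_obs();print(w2b(o["tool_pos"]),o["wrist_force"])
s=cv2.imread('pics/s5.png');cv2.imwrite('pics/s5c.png',cv2.resize(s[180:280,220:340],None,fx=6,fy=6,interpolation=cv2.INTER_CUBIC))
E
```

```text
[0.4315 0.0509 0.0343] [2.7960e+00 3.0000e-04 1.6005e+00] 4.3167 [-2.9 -0.9 -1.8] 0.007
[-28.9321887   28.06383474  34.34464696] [-3.44582179 -1.00076334 -1.82187312]
```

View pics/s5c.png

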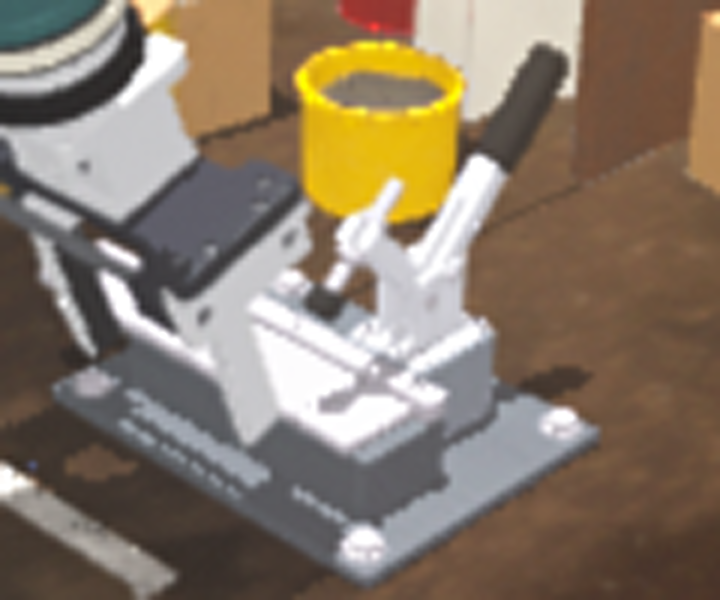

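>>> {"method": "servo_tool", "body": {
  "targets": "1 0 0.004 0.001 0 0 0;1 0 0.008 0.002 0 0 0;1 0 0.01 0.003 0 0 0;1 0 0.01 0.003 0 0 0"
}}

```text
time: 4.7
tool_pos: [0.432, 0.051, 0.0336]
ee_rot: [2.801, 0.0, 1.601]
wrist_force: [-11.9, -1.5, 3.7]
width: 0.0937
```

>>> {"method": "servo_tool", "body": {
  "targets": "1 0 -0.03 -0.01 0 0 0;1 0 -0.08 -0.03 0 0 0;1 0 -0.113 -0.041 0 0 0;1 0 -0.07 -0.15 0 0 0;1 0 -0.03 -0.266 0 0 0;1 0 0.01 -0.38 0 0 0;1 0 0.05 -0.49 0 0 0;1 0 0.09 -0.6 0.05 0 0;1 0 0.15 -0.65 0.111 0 0;1 0 0.2 -0.65 0.111 0 0;1 0 0.2 -0.65 0.111 0 0;1 0 0.2 -0.65 0.111 0 0"
}}

```text
time: 5.7
tool_pos: [0.4294, 0.0509, 0.2047]
ee_rot: [3.141, -0.001, 1.6]
wrist_force: [-0.0, -0.0, 0.6]
width: 0.0941
```

```bash
cat > meas.py <<'E'
import sys,cv2
im=cv2.imread(f'pics/{sys.argv[1]}.png')
x0,y0=int(sys.argv[2]),int(sys.argv[3])
cv2.imwrite(f'pics/{sys.argv[1]}c.png',cv2.resize(im[y0:y0+135,x0:x0+220],None,fx=3.6,fy=3.6,interpolation=cv2.INTER_CUBIC))
E
python3 snap.py w6;python3 meas.py w6 170 170
```

```text
[0.4294 0.0509 0.2047] [ 3.1413e+00 -5.0000e-04  1.6001e+00] 5.7 [-0.  -0.   0.6] 0.098
```

View pics/w6.png

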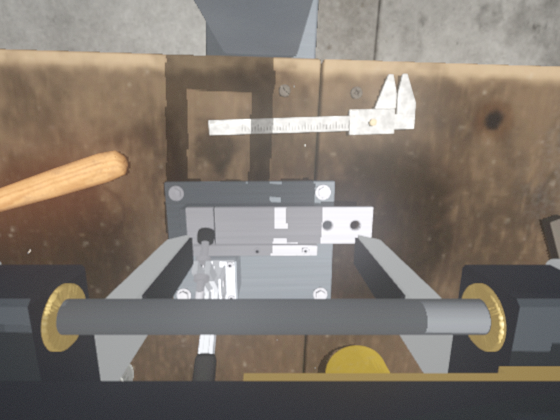

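View pics/w6c.png

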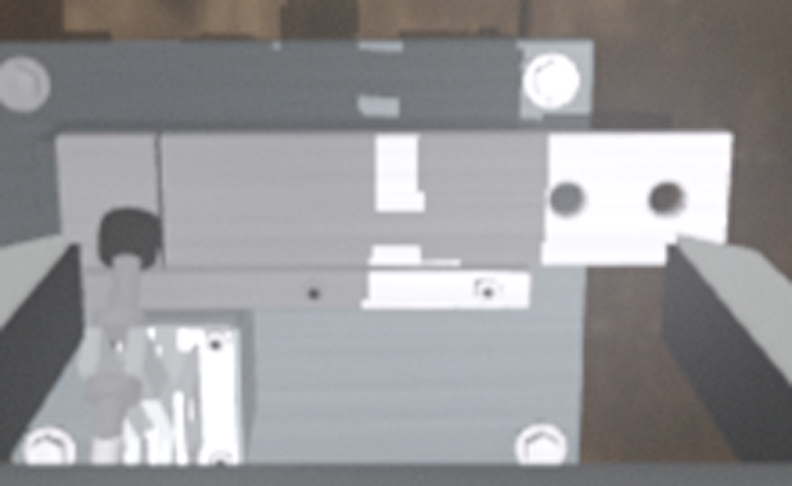

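```bash
python3 - <<'E'
from h import *
s=dict(np.load('pics/w6.npz'));T=s['T']
f=lambda p,z: onz(s,un(p,170,170,3.6),z,T)
th,t,r=fit([(-32.5,-85),(-33,85),(96,-85),(96,85)],[f(p,.015)*1000 for p in [(22,84),(552,80),(48,449),(541,447)]]);print(th,t,r.round(1))
for n,p,z in [('fn',(57,134),46),('rn',(733,132),46),('rf',(728,264),46),('scr n',(157,135),46),('scr f',(163,264),46),('fence R near',(530,270),52),('fenceRfar',(528,307),52)]:
    print(n,w2b(f(p,z/1000)).round(1))
E
```

```text
0.03277017794626918 [461.13666045  23.97757076] [[ 0.4  0. ]
 [ 0.3  0. ]
 [-0.4 -0.2]
 [-0.3  0.1]]
fn [-22.7 -66.1  46. ]
rn [-22.2 134.6  46. ]
rf [ 18.9 135.7  46. ]
scr n [-22.2 -36.4  46. ]
scr f [ 18.  -36.5  46. ]
fence R near [18.5 74.5 52. ]
fenceRfar [30.2 74.2 52. ]
```

The bar is flush (near side at x ≈ -22.4, yaw ≈ 0.002). Its front end is at y ≈ -65.8 and the scribed line at -36.4, so it needs about 38.8 mm towards -y. Next is the rear end, fingers shut.

```bash
python3 - <<'E'
from h import *
from bench import get_obs
o=get_obs();print(w2b(o["tool_pos"]));gob(o,-2,165,150,0);gob(o,-2,165,31,0)
E
```

```text
[-32.52611396  28.23178164 205.10448276]
shift [0.5475 0.1193 0.2208] turn [ 0.0004 -0.0001 -0.0015] rows>= 3.6 0.0
shift [0.5473 0.1187 0.6968] turn [ 0.0004 -0.0001 -0.0015] rows>= 5.4 0.0
```

>>> {"method": "servo_tool", "body": {
  "targets": "0.5 0.15 0.03 0 0 0 0;0 0.3 0.06 0 0 0 0;0 0.45 0.1 0 0 0 0;0 0.547 0.12 0.1 0 0 0;0 0.547 0.12 0.2 0 0 0;0 0.547 0.12 0.3 0 0 0;0 0.547 0.12 0.4 0 0 0;0 0.547 0.12 0.5 0 0 0;0 0.547 0.12 0.6 0 0 0;0 0.547 0.12 0.68 0 0 0;0 0.547 0.12 0.697 0 0 0;0 0.547 0.12 0.697 0 0 0"
}}

```text
time: 6.75
tool_pos: [0.451, 0.1881, 0.0308]
ee_rot: [-3.141, -0.0, 1.6]
wrist_force: [-0.0, 0.2, 0.7]
width: 0.017
```

```bash
python3 - <<'E'
from h import *
from bench import get_obs
for i in range(1):
    o=get_obs();print(w2b(o["tool_pos"]),o["width"]);gob(o,-2,112,31,0);gob(o,-2,108.4,31,0)
E
```

```text
[ -4.81748551 164.46128495  30.76704253] 0.01701939989918362
shift [-0.2098  0.0122 -0.001 ] turn [-0.0001 -0.0001 -0.0014] rows>= 1.3 0.0
shift [-0.2242  0.0123 -0.001 ] turn [-0.0001 -0.0001 -0.0014] rows>= 1.3 0.0
```

>>> {"method": "servo_tool", "body": {
  "targets": "0 0 0.012 0 0 0 0;0 0 0.012 0 0 0 0;0 -0.03 0.012 0 0 0 0;0 -0.06 0.012 0 0 0 0;0 -0.08 0.012 0 0 0 0;0 -0.1 0.012 0 0 0 0;0 -0.12 0.012 0 0 0 0;0 -0.14 0.012 0 0 0 0;0 -0.16 0.012 0 0 0 0;0 -0.175 0.012 0 0 0 0;0 -0.19 0.012 0 0 0 0;0 -0.19 0.012 0 0 0 0"
}}

```text
time: 7.75
tool_pos: [0.457, 0.14, 0.0308]
ee_rot: [-3.141, 0.001, 1.6]
wrist_force: [0.0, 0.8, 0.7]
width: 0.0006
```

```bash
python3 snap.py w7;python3 snap.py s7 scene; python3 - <<'E'
from h import *
from bench import get_obs
o=get_obs();print(w2b(o["tool_pos"]),o["wrist_force"],o["width"]);gob(o,-2,108.4,31,0)
s=cv2.imread('pics/s7.png');cv2.imwrite('pics/s7c.png',cv2.resize(s[180:280,200:340],None,fx=5.7,fy=5.7,interpolation=cv2.INTER_CUBIC))
E
```

```text
[0.457  0.14   0.0308] [-3.1413e+00  1.0000e-03  1.5997e+00] 7.75 [0.  0.8 0.7] 0.012
[0.4568 0.14   0.0306] [-3.1408e+00  1.5000e-03  1.5996e+00] 7.8 [0.3 0.3 0.1] 0.005
[ -0.83926146 116.31737359  30.40013074] [ 0.05117042  0.07531977 -0.53674398] 0.00041130316160726735
shift [-0.0317 -0.0045 -0.0023] turn [-0.0004  0.0005 -0.0015] rows>= 0.2 0.0
```

View pics/w7.png

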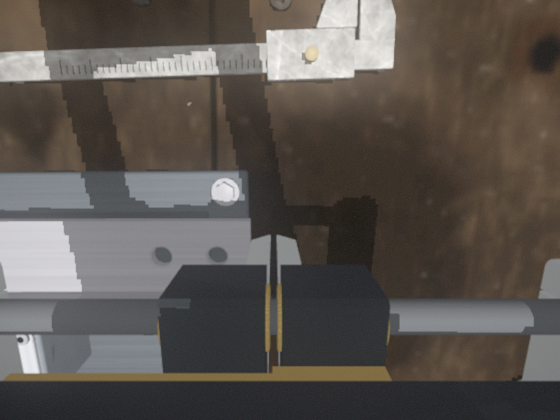

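View pics/s7c.png

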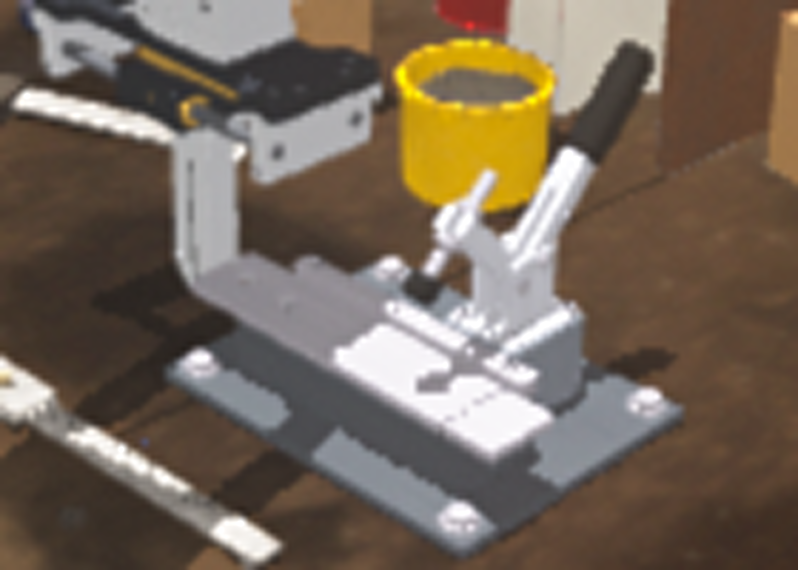

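```bash
python3 - <<'E'
from h import *
s=dict(np.load('pics/w7.npz'));T=s['T']
for p,z in [((251,218),.046),((250,255),.046),((226,191),.015),((248,173),.008)]: print(w2b(onz(s,p,z,T)).round(1))
E
```

```text
[-23.6 104.1  46. ]
[ -3.  103.1  46. ]
[-32.8  86.9  15. ]
[-43.  100.1   8. ]
```

>>> {"method": "servo_tool", "body": {
  "targets": "0 -0.008 -0.003 0 0 0 0;0 -0.016 -0.003 0 0 0 0;0 -0.022 -0.003 0 0 0 0;0 -0.028 -0.003 0 0 0 0;0 -0.033 -0.003 0 0 0 0;0 -0.033 -0.003 0 0 0 0"
}}

```text
time: 8.35
tool_pos: [0.4563, 0.1323, 0.0308]
ee_rot: [-3.141, 0.001, 1.6]
wrist_force: [-0.1, -0.2, -0.3]
width: 0.0004
```

```bash
python3 - <<'E'
from h import *
from bench import get_obs
o=get_obs();print(w2b(o["tool_pos"]),o["wrist_force"],o["width"]);gob(o,-2,130,31,0);gob(o,-2,130,205,0);gob(o,-32,28,205,0);
E
```

```text
[ -1.39654592 108.53872121  30.76937713] [-0.11309906 -0.22619279 -0.31819731] 0.00043945383473874364
shift [ 0.0858 -0.0028 -0.001 ] turn [-0.0002  0.0002 -0.0015] rows>= 0.5 0.0
shift [ 0.0854 -0.0033 -0.697 ] turn [-0.0002  0.0002 -0.0015] rows>= 4.2 0.0
shift [-0.3232 -0.1213 -0.6966] turn [-0.0002  0.0002 -0.0015] rows>= 4.7 0.0
```

>>> {"method": "servo_tool", "body": {
  "targets": "0 0.03 -0.003 0 0 0 0;0 0.085 -0.003 0 0 0 0;0 0.085 -0.003 -0.15 0 0 0;0.5 0.085 -0.003 -0.3 0 0 0;1 0.085 -0.003 -0.45 0 0 0;1 0.085 -0.003 -0.6 0 0 0;1 0 -0.05 -0.7 0 0 0;1 -0.14 -0.08 -0.7 0 0 0;1 -0.28 -0.12 -0.7 0 0 0;1 -0.323 -0.12 -0.7 0 0 0;1 -0.323 -0.12 -0.7 0 0 0;1 -0.323 -0.12 -0.7 0 0 0"
}}

```text
time: 9.35
tool_pos: [0.429, 0.0512, 0.2062]
ee_rot: [3.141, -0.0, 1.599]
wrist_force: [-0.3, 0.3, 0.3]
width: 0.0569
```

```bash
python3 snap.py w8;python3 meas.py w8 150 170
```

```text
[0.429  0.0512 0.2062] [ 3.1410e+00 -5.0000e-04  1.5987e+00] 9.35 [-0.3  0.3  0.3] 0.028
```

View pics/w8c.png

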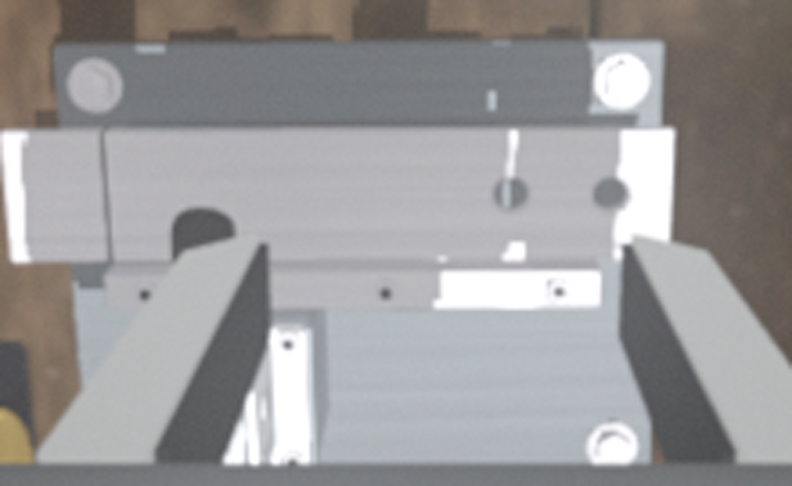

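```bash
python3 - <<'E'
from h import *
s=dict(np.load('pics/w8.npz'));T=s['T']
f=lambda p,z: onz(s,un(p,150,170,3.6),z,T)
for n,p,z in [('fn',(2,133),46),('ff',(12,263),46),('rn',(674,129),46),('scr n',(102,131),46),('scr f',(109,261),46),('fence R near',(601,269),52),('fence L near',(106,263),52),('fenceRfar',(600,307),52),('fence L far',(106,308),52),('bolt',(95,86),15),('bolt',(622,82),15),('bolt',(612,445),15)]:
    print(n,w2b(f(p,z/1000)).round(1))
E
```

```text
fn [ -23.4 -104.1   46. ]
ff [  17.3 -104.8   46. ]
rn [-23.3  96.2  46. ]
scr n [-23.8 -74.3  46. ]
scr f [ 16.8 -75.1  46. ]
fence R near [18.4 74.6 52. ]
fence L near [ 15.5 -74.2  52. ]
fenceRfar [30.5 74.6 52. ]
fence L far [ 29.8 -75.2  52. ]
bolt [-32.  -84.7  15. ]
bolt [-32.2  85.1  15. ]
bolt [95.3 85.1 15. ]
```

The overhang measures about 29.5 mm and the scribed line sits at y ≈ -74.7, so that is good. The near side reads x ≈ -23.4, about 1 mm off the fence, so I'll give it one more gentle two-finger side push.

```bash
python3 - <<'E'
from h import *
from bench import get_obs
o=get_obs();gob(o,-62,-2,205);gob(o,-62,-2,35.5)
E
```

```text
shift [-0.1245 -0.1218  0.0041] turn [-1.113e-01  1.000e-04 -1.500e-03] rows>= 1.0 2.8
shift [-0.1249 -0.122   0.6821] turn [-1.113e-01  1.000e-04 -1.500e-03] rows>= 4.2 2.8
```

>>> {"method": "servo_tool", "body": {
  "targets": "1 -0.06 -0.06 0 -0.04 0 0;1 -0.125 -0.122 0 -0.08 0 -0.001;1 -0.125 -0.122 0.1 -0.111 0 -0.001;1 -0.125 -0.122 0.22 -0.111 0 -0.001;1 -0.125 -0.122 0.35 -0.111 0 -0.001;1 -0.125 -0.122 0.48 -0.111 0 -0.001;1 -0.125 -0.122 0.6 -0.111 0 -0.001;1 -0.125 -0.122 0.66 -0.111 0 -0.001;1 -0.125 -0.122 0.682 -0.111 0 -0.001;1 -0.125 -0.122 0.682 -0.111 0 -0.001;1 -0.125 -0.122 0.682 -0.111 0 -0.001;1 -0.125 -0.122 0.682 -0.111 0 -0.001"
}}

```text
time: 10.4
tool_pos: [0.4009, 0.0193, 0.0375]
ee_rot: [2.79, 0.001, 1.604]
wrist_force: [-0.1, 0.0, -0.4]
width: 0.0942
```

```bash
python3 - <<'E'
from h import *
from bench import get_obs
o=get_obs();print(w2b(o["tool_pos"]),o["width"],o["wrist_force"]);gob(o,-33,-2,35.5);gob(o,-29,-2,35.5);gob(o,-27.5,-2,35.5)
E
```

```text
[-60.5995557   -2.52896746  37.51605614] 0.09415780071119789 [-0.14837661  0.01658935 -0.3781409 ]
shift [0.0022 0.1008 0.0456] turn [ 0.0006  0.0003 -0.0001] rows>= 0.7 0.0
shift [0.0022 0.1159 0.0511] turn [ 0.0006  0.0003 -0.0001] rows>= 0.8 0.0
shift [0.0022 0.1215 0.0532] turn [ 0.0006  0.0003 -0.0001] rows>= 0.8 0.0
```

>>> {"method": "servo_tool", "body": {
  "targets": "1 0 0.03 0.02 0 0 0;1 0 0.06 0.033 0 0 0;1 0 0.085 0.04 0 0 0;1 0 0.1 0.046 0 0 0;1 0 0.106 0.048 0 0 0;1 0 0.111 0.049 0 0 0;1 0 0.116 0.051 0 0 0;1 0 0.116 0.051 0 0 0;1 0 0.116 0.051 0 0 0"
}}

```text
time: 11.15
tool_pos: [0.4308, 0.0201, 0.0333]
ee_rot: [2.793, 0.0, 1.603]
wrist_force: [-0.1, -0.2, -0.1]
width: 0.0944
```

>>> {"method": "servo_tool", "body": {
  "targets": "1 0 0.003 0.001 0 0 0;1 0 0.006 0.002 0 0 0;1 0 0.006 0.002 0 0 0;1 0 0.006 0.002 0 0 0"
}}

```text
time: 11.48
tool_pos: [0.4321, 0.0201, 0.0331]
ee_rot: [2.794, 0.0, 1.603]
wrist_force: [-2.0, -0.6, 0.1]
width: 0.094
```

>>> {"method": "servo_tool", "body": {
  "targets": "1 0 0.003 0.001 0 0 0;1 0 0.006 0.002 0 0 0;1 0 0.009 0.003 0 0 0;1 0 0.009 0.003 0 0 0"
}}

```text
time: 11.82
tool_pos: [0.4333, 0.0202, 0.0325]
ee_rot: [2.797, 0.001, 1.604]
wrist_force: [-7.1, -1.0, 2.7]
width: 0.0939
```

>>> {"method": "servo_tool", "body": {
  "targets": "1 0 -0.03 -0.01 0 0 0;1 0 -0.08 -0.03 0 0 0;1 0 -0.113 -0.041 0 0 0;1 0 -0.07 -0.15 0 0 0;1 0 -0.03 -0.266 0 0 0;1 0 0.01 -0.38 0 0 0;1 0 0.05 -0.49 0 0 0;1 0 0.09 -0.6 0.05 0 0;1 0 0.15 -0.65 0.111 0 0;1 0 0.2 -0.65 0.111 0 0;1 0 0.2 -0.65 0.111 0 0;1 0 0.2 -0.65 0.111 0 0"
}}

```text
time: 12.82
tool_pos: [0.4281, 0.0201, 0.2019]
ee_rot: [-3.139, -0.0, 1.604]
wrist_force: [-0.2, -0.7, 0.2]
width: 0.0942
```

```bash
python3 snap.py w9;python3 meas.py w9 170 170
```

```text
[0.4281 0.0201 0.2019] [-3.1394e+00 -2.0000e-04  1.6036e+00] 12.8167 [-0.2 -0.7  0.2] 0.097
```

View pics/w9c.png

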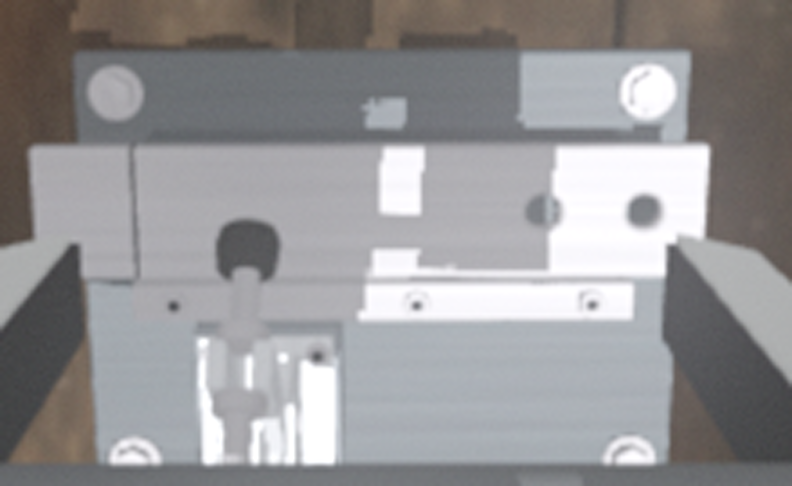

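View pics/w9.png

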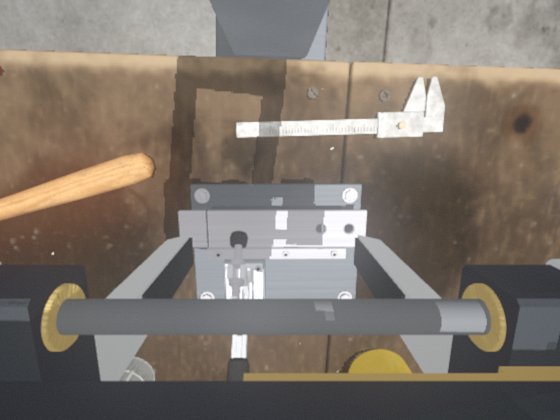

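```bash
python3 - <<'E'
from h import *
s=dict(np.load('pics/w9.npz'));T=s['T']
f=lambda p,z: onz(s,un(p,170,170,3.6),z,T)
for n,p,z in [('fn',(30,148),46),('rn',(709,145),46),('rf',(703,275),46),('scr n',(131,147),46),('scr f',(137,279),46),('fence R near',(633,280),52),('fenceRfar',(632,319),52),('bolt',(116,94),15),('bolt',(648,92),15)]:
    print(n,w2b(f(p,z/1000)).round(1))
from bench import get_obs
o=get_obs();print(w2b(o["tool_pos"]));gob(o,120,-35,215,0);gob(o,125,-35,165,0)
for n in ['w2','w9']:
    s=dict(np.load(f'pics/{n}.npz'))
s=dict(np.load('pics/top0.npz'))
print(w2b(onz(s,(294,188),.17)))
E
```

```text
fn [ -21.5 -104.4   46. ]
rn [-22.  96.  46.]
rf [18.3 96.7 46. ]
scr n [-21.8 -74.6  46. ]
scr f [ 19.2 -74.7  46. ]
fence R near [17.8 74.2 52. ]
fenceRfar [30.1 74.5 52. ]
bolt [-32.1 -85.1  15. ]
bolt [-32.4  84.6  15. ]
[-34.73674447  -2.57218028 202.40254653]
shift [-0.1289  0.6191 -0.0509] turn [-0.0003 -0.     -0.0004] rows>= 3.8 0.0
shift [-0.1289  0.6392  0.149 ] turn [-0.0003 -0.     -0.0004] rows>= 4.0 0.0
[135.31851738 -38.76935011 170.        ]
```

The bar is set: near side x ≈ -21.8, scribed line y ≈ -74.65, fence end -74.4, overhang about 30 mm. Next I'll shut the fingers and move above the handle sleeve.

```bash
python3 - <<'E'
from h import *
from bench import get_obs
o=get_obs();gob(o,108,-35,205,0)
E
```

```text
shift [-0.129   0.5711 -0.0109] turn [-0.0003 -0.     -0.0004] rows>= 3.5 0.0
```

>>> {"method": "servo_tool", "body": {
  "targets": "0 0 0 -0.03 0 0 0;0 -0.02 0.1 -0.03 0 0 0;0 -0.05 0.2 -0.03 0 0 0;0 -0.08 0.3 -0.03 0 0 0;0 -0.1 0.4 -0.03 0 0 0;0 -0.13 0.5 -0.03 0 0 0;0 -0.13 0.57 -0.02 0 0 0;0 -0.13 0.57 -0.01 0 0 0;0 -0.13 0.57 -0.01 0 0 0;0 -0.13 0.57 -0.01 0 0 0;0 -0.13 0.57 -0.01 0 0 0;0 -0.13 0.57 -0.01 0 0 0"
}}

```text
time: 13.87
tool_pos: [0.5689, -0.0077, 0.207]
ee_rot: [3.14, 0.001, 1.603]
wrist_force: [-0.2, 1.2, -0.5]
width: 0.0174
```

```bash
python3 snap.py w10; python3 snap.py s10 scene;python3 - <<'E'
from h import *
from bench import get_obs
o=get_obs();print(w2b(o["tool_pos"]),o["width"]);gob(o,107,-35,163,0)
s=cv2.imread('pics/s10.png');cv2.imwrite('pics/s10c.png',cv2.resize(s[140:280,220:360],None,fx=4.2,fy=4.2,interpolation=cv2.INTER_CUBIC))
E
```

```text
[ 0.5689 -0.0077  0.207 ] [3.1400e+00 7.0000e-04 1.6034e+00] 13.8667 [-0.2  1.2 -0.5] 0.011
[ 0.5691 -0.0077  0.2068] [3.1402e+00 7.0000e-04 1.6034e+00] 13.9167 [ 0.5 -0.5  0.3] 0.011
[106.75188311 -35.20131442 206.62581988] 0.009566475545900833
shift [0.0009 0.0008 0.1745] turn [ 0.0004  0.0002 -0.0004] rows>= 1.0 0.0
```

View pics/w10.png

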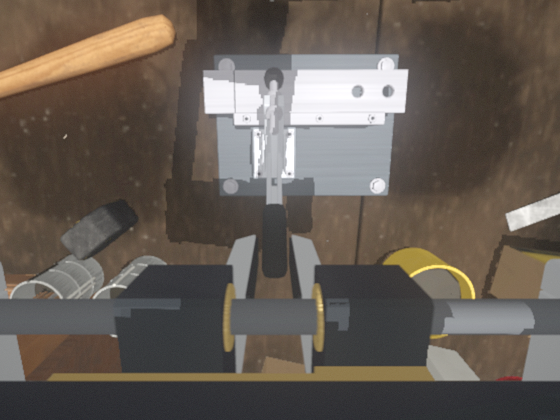

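View pics/s10c.png

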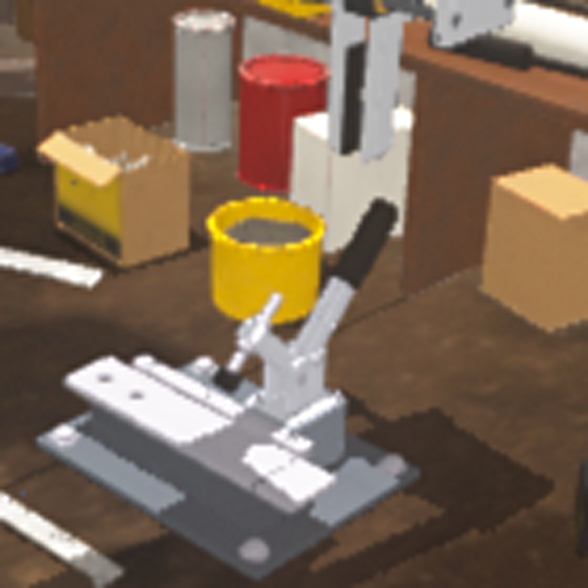

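```bash
python3 - <<'E'
from h import *
s=dict(np.load('pics/top0.npz'))
for p,z in [((255,152),0),((340,158),.1),((368,160),.1),((340,180),0)]: print(onz(s,p,z).round(3))
s=dict(np.load('pics/w10.npz'));T=s['T']
for p,z in [((275,208),.12),((275,275),.168)]: print(w2b(onz(s,p,z,T)))
E
```

```text
[0.779 0.085 0.   ]
[ 0.689 -0.159  0.1  ]
[ 0.672 -0.238  0.1  ]
[ 0.652 -0.166  0.   ]
[100.7209923  -34.27358367 120.        ]
[139.90498264 -34.55140693 168.        ]
```

>>> {"method": "servo_tool", "body": {
  "targets": "0 0 0.003 0.1 0 0 0;0 0 0.006 0.15 0 0 0;0 0 0.006 0.186 0 0 0;0 0 0.027 0.208 0 0 0;0 0 0.048 0.23 0 0 0;0 0 0.06 0.244 0 0 0;0 0 0.073 0.258 0 0 0;0 0 0.084 0.272 0 0 0;0 0 0.095 0.286 0 0 0;0 0 0.095 0.286 0 0 0"
}}

```text
time: 14.8
tool_pos: [0.5931, -0.007, 0.1336]
ee_rot: [-3.139, 0.0, 1.603]
wrist_force: [-3.3, 0.0, 1.9]
width: 0.0008
```

```bash
python3 snap.py w11;python3 snap.py s11 scene;python3 - <<'E'
from h import *
from bench import get_obs
o=get_obs();print(w2b(o["tool_pos"]),o["width"]);gob(o,146,-35,92,0)
s=cv2.imread('pics/s11.png');cv2.imwrite('pics/s11c.png',cv2.resize(s[140:280,220:360],None,fx=4.2,fy=4.2,interpolation=cv2.INTER_CUBIC))
E
```

```text
[ 0.5931 -0.007   0.1336] [-3.1385e+00  1.0000e-04  1.6033e+00] 14.8 [-3.3  0.   1.9] 0.019
[ 0.5937 -0.0071  0.1341] [-3.1407e+00  4.0000e-04  1.6033e+00] 14.85 [-1.1  0.1  0.5] 0.025
[131.69197097 -35.43549791 134.49459485] 0.0005631824516259094
shift [0.0019 0.0571 0.17  ] turn [ 0.0003  0.0002 -0.0004] rows>= 1.1 0.0
```

View pics/s11c.png

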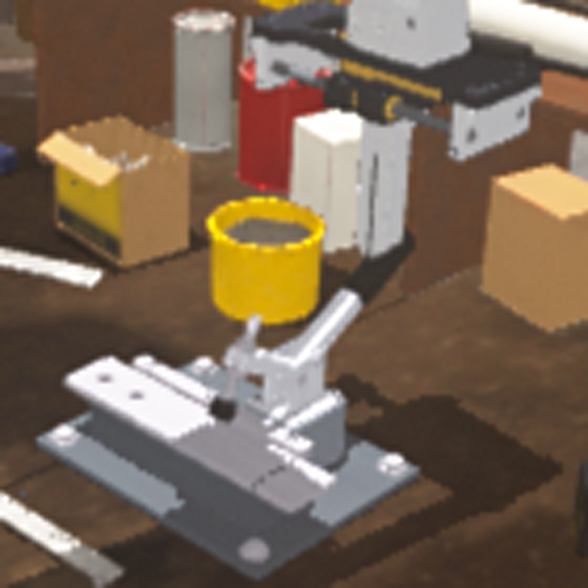

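>>> {"method": "servo_tool", "body": {
  "targets": "0 0 0.008 0.015 0 0 0;0 0 0.015 0.029 0 0 0;0 0 0.023 0.045 0 0 0;0 0 0.03 0.061 0 0 0;0 0 0.037 0.078 0 0 0;0 0 0.043 0.095 0 0 0;0 0 0.048 0.112 0 0 0;0 0 0.052 0.13 0 0 0;0 0 0.054 0.148 0 0 0;0 0 0.057 0.16 0 0 0;0 0 0.057 0.166 0 0 0;0 0 0.057 0.166 0 0 0"
}}

```text
time: 15.9
tool_pos: [0.6091, -0.0066, 0.0936]
ee_rot: [3.139, 0.001, 1.603]
wrist_force: [-0.8, 0.4, 6.4]
width: 0.0003
```

```bash
python3 snap.py s12 scene;python3 - <<'E'
from h import *
from bench import get_obs
o=get_obs();print(w2b(o["tool_pos"]),o["wrist_force"]);gob(o,146,-35,92,0)
s=cv2.imread('pics/s12.png');cv2.imwrite('pics/s12c.png',cv2.resize(s[140:280,220:360],None,fx=4.2,fy=4.2,interpolation=cv2.INTER_CUBIC))
E
```

```text
[ 0.6091 -0.0066  0.0936] [3.1386e+00 5.0000e-04 1.6033e+00] 15.9 [-0.8  0.4  6.4] 0.001
[146.53701578 -35.45457285  93.62061734] [-0.74883739 -0.04220932  6.54843196]
shift [ 0.0018 -0.0022  0.0065] turn [ 0.001   0.0002 -0.0004] rows>= 0.0 0.0
```

View pics/s12c.png

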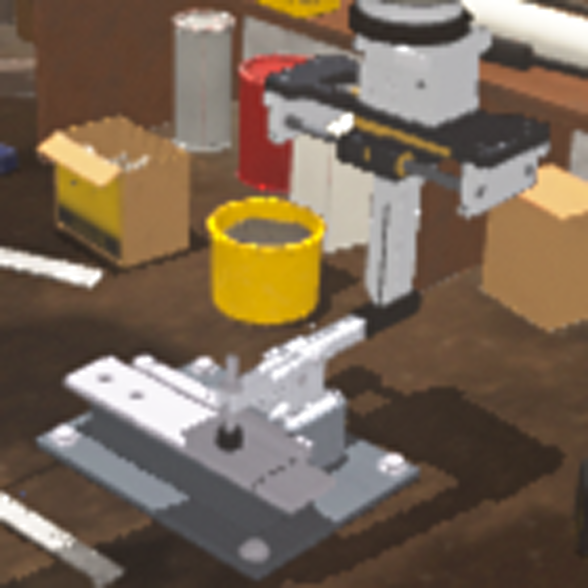

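>>> {"method": "servo_tool", "body": {
  "targets": "0 0 0 0.005 0 0 0;0 0 0 0.01 0 0 0;0 0 0 0.014 0 0 0;0 0 0 0.014 0 0 0;0 0 0 0.014 0 0 0"
}}

```text
time: 16.37
tool_pos: [0.6092, -0.0066, 0.093]
ee_rot: [3.137, 0.001, 1.603]
wrist_force: [-4.6, 1.3, 14.8]
width: 0.0005
```

>>> {"method": "servo_tool", "body": {
  "targets": "0 0 0 0.005 0 0 0;0 0 0 0.01 0 0 0;0 0 0 0.01 0 0 0;0 0 0 0.01 0 0 0"
}}

```text
time: 16.7
tool_pos: [0.6093, -0.0066, 0.0928]
ee_rot: [3.136, 0.001, 1.604]
wrist_force: [-7.9, 0.9, 22.5]
width: 0.0006
```

The force climbs without further travel at z = 93 mm, which matches the handle's down stop. I'll lift off and check.

>>> {"method": "servo_tool", "body": {
  "targets": "0 0 0 -0.05 0 0 0;0 0 0 -0.15 0 0 0;0 0 0 -0.28 0 0 0;0 0 0 -0.4 0 0 0;0 0 -0.1 -0.5 0 0 0;0.5 0.05 -0.25 -0.5 0 0 0;1 0.1 -0.4 -0.5 0 0 0;1 0.15 -0.55 -0.5 0 0 0;1 0.16 -0.68 -0.5 0 0 0;1 0.16 -0.72 -0.5 0 0 0;1 0.16 -0.72 -0.5 0 0 0;1 0.16 -0.72 -0.5 0 0 0"
}}

```text
time: 17.7
tool_pos: [0.4275, 0.0273, 0.2115]
ee_rot: [3.14, 0.001, 1.603]
wrist_force: [0.3, -0.2, -0.3]
width: 0.0435
```

```bash
python3 snap.py w13;python3 snap.py s13 scene;python3 snap.py t13 top;python3 meas.py w13 170 170; python3 - <<'E'
from h import *
s=cv2.imread('pics/s13.png');cv2.imwrite('pics/s13c.png',cv2.resize(s[140:280,220:360],None,fx=4.2,fy=4.2,interpolation=cv2.INTER_CUBIC))
a=cv2.imread('pics/top0.png');b=cv2.imread('pics/t13.png')
cv2.imwrite('pics/t13c.png',np.vstack([cv2.resize(i[150:300,140:480],None,fx=2,fy=2) for i in (a,b)])[:600])
E
```

```text
[0.4275 0.0273 0.2115] [3.1401e+00 7.0000e-04 1.6029e+00] 17.7 [ 0.3 -0.2 -0.3] 0.037
[0.4279 0.0273 0.2115] [3.1408e+00 6.0000e-04 1.6028e+00] 17.75 [-0.6 -0.7 -0.2] 0.022
[0.428  0.0272 0.2114] [3.1415e+00 5.0000e-04 1.6028e+00] 17.8 [ 0.2 -0.3 -0.7] 0.012
```

View pics/w13c.png

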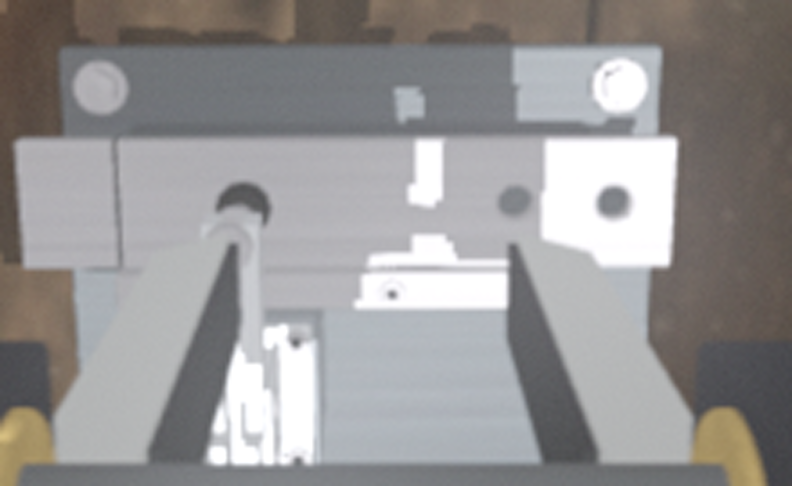

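View pics/s13c.png

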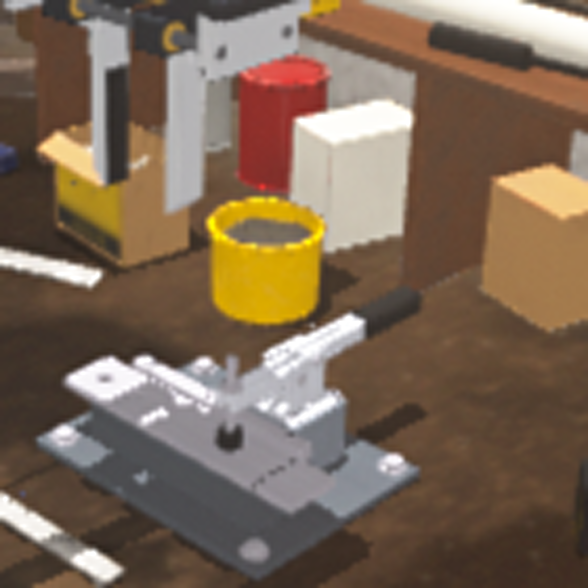

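View pics/t13c.png

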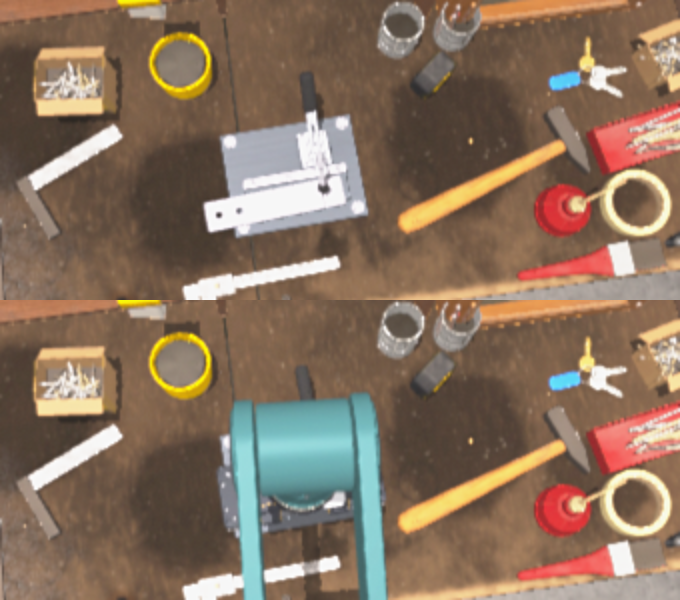

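```bash
python3 - <<'E'
from h import *
s=dict(np.load('pics/w13.npz'));T=s['T']
f=lambda p,z: onz(s,un(p,170,170,3.6),z,T)
for n,p,z in [('fn',(16,140),46),('ff',(24,267),46),('rn',(677,138),46),('rf',(670,265),46),('scr n',(114,139),46),('scr f',(119,267),46),('bolt',(101,88),15),('bolt',(619,86),15)]:
    print(n,w2b(f(p,z/1000)).round(1))
s=dict(np.load('pics/s13.npz'));T=s['T']
for a in (0,.05,.1):
  for r,h in ((112,0),(50,0)):
    x=64+r*np.cos(a)-h*np.sin(a);z=84+r*np.sin(a)+h*np.cos(a)
    p=proj(s,b2w(x,-35,z),T); print(a,r,((p-[220,140])*4.2).round(1))
E
```

```text
fn [ -21.6 -104.3   46. ]
ff [  18.9 -104.7   46. ]
rn [-21.8  96.1  46. ]
rf [18.7 96.2 46. ]
scr n [-21.9 -74.6  46. ]
scr f [ 18.9 -75.1  46. ]
bolt [-32.1 -85.   15. ]
bolt [-32.3  84.4  15. ]
0 112 [410.7 293.5]
0 50 [351.2 324.3]
0.05 112 [411.2 286.2]
0.05 50 [351.3 320.9]
0.1 112 [411.5 279. ]
0.1 50 [351.4 317.6]
```

```bash
python3 -c "
from bench import robot
print(robot.close_job())"
```

```text
the job is handed in; nothing more can be done
None
```

The bar is set, the clamp is down on it, and the job is handed in, with the robot's clock at 17.8 s after the last look.

**What I did:**
- I pushed the bar's long side against the fence with both open fingertips.
- I pushed its rear end about 39 mm with the fingers shut. My check then read the bar about 1 mm off the fence, so I pressed the side home once more.
- I pressed the handle down along its arc. At z = 93 mm the force rose to 22.5 N with almost no further travel, so I took that as its stop.

**Last checks, from the camera in the block's frame:**

| Check | Measured | Wanted |
|---|---|---|
| Bar's near side, x | about -21.7 mm | -22 mm when flush |
| Scribed line, y | -74.6 to -75.1 mm | -75 mm |
| Front end, y | about -104.5 mm (29.5 mm overhang) | -105 mm |
| Bar askew | about 0.001 rad | below 0.03 rad |

- **Handle and foot:** The handle looks level, matching the drawn locked position. The foot sits on the bar, but I couldn't measure its pressing force directly.
- **Bystanders:** The hammer, try square and tape measure look unmoved between the first and last top views.
- **Disagreements:** The bar's length measured about 200.6 mm, and the bolt positions scattered by up to about 1 mm. No check failed at the end, and the arm was clear of everything when I handed in.

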